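Seat the chill rod in the open carafe

TASK

Take the steel chill rod from the wooden stand and put its foot into the narrow opening of the liner, in the one carafe that is not stoppered. Let go so that the rod stands there by itself, held part way by the seal, and then press it down from above until the underside of its flat head rests on the liner. Leave the stoppers, the short stirrer, and the tumbler, small cup and coasters around the stand where they are.

Things in the scene. Friction and masses are not known exactly. Their poses are not given: they have to be found in the camera images.
- rod: The chill rod: polished steel, a straight 8 mm diameter shank 80 mm long below a flat round head (disc 24 mm diameter, 12 mm thick); 92 mm overall, about 60 g. Origin at the centre of the foot, z up along the shank to the head. It starts upright in one of the two holes of the stand (foot 10 mm above the counter, head top 102 mm), either hole.
- rod_collar (a point): Centre of the underside of the chill rod's head, 80 mm above its foot; axes as the rod's.
- stirrer: A short steel stirrer with a ball head (20 mm ball on an 8 mm shank, 72 mm overall) in the other hole of the stand. Origin at its foot, z up. To be left there.
- stand: Dark wooden block 50 x 140 x 45 mm (x, y, z), fixed to the counter; two vertical 10.5 mm holes 35 mm deep at y = -40 and +40 mm. Origin at the centre of its underside. It stands to the left or to the right, the caddy on the other side.
- caddy: Dark wooden tray 115 x 310 mm, 24 mm high, with three identical amber glass carafes fixed in a row along its y axis at y = -95, 0 and +95 mm. Each carafe has an 80 mm body, a 34 mm outer neck from 95 mm height up, and its rim at 150 mm. Fixed; origin at the centre of the tray's underside, on the counter. Two carafes are stoppered, one has the liner: any of the three.
- liner: Grey silicone liner fixed in the neck of the one open carafe: a 36 mm flange 6 mm thick lying on the rim, with a funnel mouth of 18 mm diameter narrowing over 10 mm to a straight 11 mm bore that ends 56 mm below the flange's top. Origin on its axis in the carafe's rim plane (150 mm above the counter), z up.
- liner_mouth (a point): Centre of the liner's mouth, level with the flange's top (156 mm above the counter); z up. The rod's head comes to rest at this level.
- seal (a joint): Travel of the sliding seal inside the liner, in m, growing as the rod is pushed down. It starts between 0 and 0.008. Its top stops the rod's foot 45 mm (plus this value) below the flange's top, so that a released rod stands 27 to 35 mm proud; it gives way under about 4 N and stays where it is pushed. When the rod's head rests on the liner it reads about 0.035.
- stopper_a: Wooden stopper in the neck of a carafe: 34 mm disc 5 mm thick lying on the rim, 26 mm ball on top; 28 mm high above the rim. Origin in the rim plane, z up. Loose, to be left alone.
- stopper_b: A second stopper, the same, in another carafe.
- tumbler: Glass tumbler, 72 mm wide, 85 mm high, near the stand. Origin under its centre.
- jigger: Small steel cup, 42 mm wide, 50 mm high, near the stand. Origin under its centre.
- coasters: Stack of cork coasters, 95 x 95 x 24 mm, near the stand on the robot's side. Origin under its centre.
Not all that is in view belongs to the job. Leave any blue look-alike of the rod alone.

How it is judged:
By the outcome, as a careful person would: the job done as asked, in the order asked, and still so for the second after the job is handed in, with the robot touching nothing.
It also fails if it takes over 51 s, if anything falls off the work surface, if the arm or the gripper's body presses on something with over 40 N, if the wrist force passes 120 N, or if a joint passes its speed limit or range.

ROBOT

A 7-joint arm with a two-finger parallel gripper is mounted at the origin on the work surface. World frame = base frame: x ahead of the robot, y to its left, z up, the work surface at z = 0. Lengths are in m, angles in rad, forces in N, time in s.
With the tool pointing down it reaches from about 0.425 to 0.875 m from the base axis. Payload 4.7 kg.
Tool frame: the origin (TCP) lies midway between the tips of the shut fingers; the grasp point (between the pads) lies 19 mm behind it; z points along the fingers, x is the direction in which the jaws open and shut, and the axes are right-handed (so a half turn about z gives the same grasp; the last joint's range is limited). The gripper opens to 87 mm and grips with 3 to 60 N. Pads are 19 mm wide; open, the fingers measure 117 mm over their backs; the gripper's body (75 mm by 190 mm) begins 51 mm behind the grasp point.
Start: joints at [1.197, 0.321, -0.07, 1.45, 0.023, 1.371, -0.057], TCP at [0.246, -0.602, 0.223] pointing down, gripper open.
Joint ranges: [-2.86, 2.86], [-0.3, 2.09], [-1.38, 1.24], [0.06, 2.45], [-1.56, 4.7], [0.09, 2.05], [-2.69, 2.69]. Speed limits (rad/s): [2.57, 2.57, 3.14, 3.14, 3.14, 3.14, 3.14].

INTERFACE

Orientations are given as a rotation vector (axis times angle).
In Python, from bench import get_state, eyes, ticket gives the robot as it stands.
- The arm moves only by the tool carry_out, never from a script. Its argument "motion" is a list of rows, each a list of 2 entries, a list of its own where there are three numbers: the shift along the world's x, y, z in m, then the turn about the world's z in rad. A call has 1 to 20 rows; each row is the pose to reach, as a shift and turn from the pose commanded when the call began; what a row does not reach only later rows make up. A row lasts 1/10 s, in which the tool goes at most 50 mm and 8.59 degrees, less where a joint would pass 70% of its speed; a pose out of reach is approached as far as the arm can. A call with a gripper value outside its range is refused whole. "grip" is the gripper command: -1 is fully open, 1 is shut, values between are in proportion, set as the call begins (left out, the last holds). The fingers move at their own pace and stop on an object; "squeeze" is the grip in N (left out, the last holds). Time passes only in rows, so rows that repeat a pose let the fingers close. It gives the time, the measured TCP pose, the force and the opening at its end, in the units of the state.
- get_state(): the state, without advancing time (a new reading comes with each control period).
- eyes.get_image(name): name is "side" or "top"; returns a dict with "pixels" (480x640x3 uint8, blue, green, red), "mtx" (3x3 intrinsics, pixels), "extrinsics" (4x4, takes a point from camera to world coordinates). Camera axes: x right, y down, z forward; pixel columns grow to the right and rows downward; lengths in m; the calibration is good to about 2 mm. A picture is of the moment at which its call begins. There is no depth.
- ticket.close_job(): hands the job in, once; it reports no verdict.
The state is a dict: "time": time; "joint_positions": joint angles; "qd": joint speeds; "joint_torque": joint torques, N m; "position": TCP position; "tool_rot": TCP orientation; "ft_force": force on the tool from outside, world axes, zero at the start; "torque": the same for the moment, N m; "grip_width": opening from 0.0 (shut) to 1.0 (fully open).
Only numpy, scipy, OpenCV 4.12 (cv2) and the standard library are available. Lean on these libraries where they do the work, as an engineer would, in place of code of your own. Each camera call takes 0.05 s, during which the arm holds its last target. There are 200 camera calls.

## Working session

There is one attempt and no reset: what is moved stays moved. The work goes in short steps, Python scripts to look and compute and a tool call to move; the robot and the scene stay as the last step left them, time stands still between calls to the robot, and variables do not carry over. Pictures are saved under pics/ and viewed, about 8 in all and at most 12, crops included, and the job is handed in when it is done.

Besides the shell and the picture viewer there is one more tool, called after "Emit:" as name(argument=value, ...) on one line, values as JSON. carry_out: Moves the arm, as the interface text tells. Its arguments: {"type":"object","properties":{"motion":{"type":"array","items":{"type":"array"}},"grip":{"type":"number"},"squeeze":{"type":"number"}},"required":["motion"]}

```bash
mkdir -p pics
python3 - <<'E'
from bench import get_state, eyes
import cv2,numpy as np
print(get_state())
for n in("top","side"):
    i=eyes.get_image(n);cv2.imwrite(f"pics/{n}0.png",i["pixels"]);print(n,i["mtx"],np.round(i["extrinsics"],4).tolist())
    np.savez(f"{n}0.npz",**i)
E
```

```text
{'time': 0.0, 'joint_positions': array([ 1.19711541,  0.32184037, -0.07011832,  1.45168147,  0.02262171,
        1.37080125, -0.05687396]), 'qd': array([-0.00112861,  0.000249  ,  0.00106354,  0.00071975,  0.00083551,
       -0.00040094, -0.00041743]), 'joint_torque': array([ 3.34834249e-04, -4.91296685e+01, -4.03844845e-01, -3.12524772e+01,
       -6.40834705e-02,  4.39641159e-02,  2.03460058e-04]), 'position': array([ 0.24554161, -0.60123342,  0.22144726]), 'tool_rot': array([-2.60709708,  1.75111939,  0.00262405]), 'ft_force': array([-0.85806925,  0.4610593 ,  0.27542391]), 'torque': array([-0.04293956,  0.00651482,  0.01266805]), 'grip_width': 0.998937341153117}
top [[531.47769176   0.         322.67150735]
 [  0.         531.47769176 236.32587396]
 [  0.           0.           1.        ]] [[0.0112, -0.9957, 0.0922, 0.4939], [-0.9993, -0.0078, 0.0366, -0.0151], [-0.0357, -0.0926, -0.9951, 0.9592], [0.0, 0.0, 0.0, 1.0]]
side [[514.94352698   0.         318.44527143]
 [  0.         514.94352698 239.56850866]
 [  0.           0.           1.        ]] [[-0.717, -0.5222, 0.4618, 0.1903], [-0.6969, 0.5226, -0.4912, 0.419], [0.0151, -0.674, -0.7386, 0.7181], [0.0, 0.0, 0.0, 1.0]]
```

View pics/top0.png

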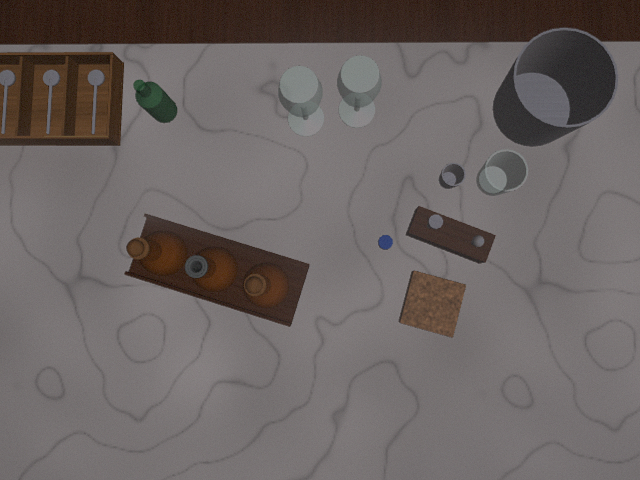

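View pics/side0.png

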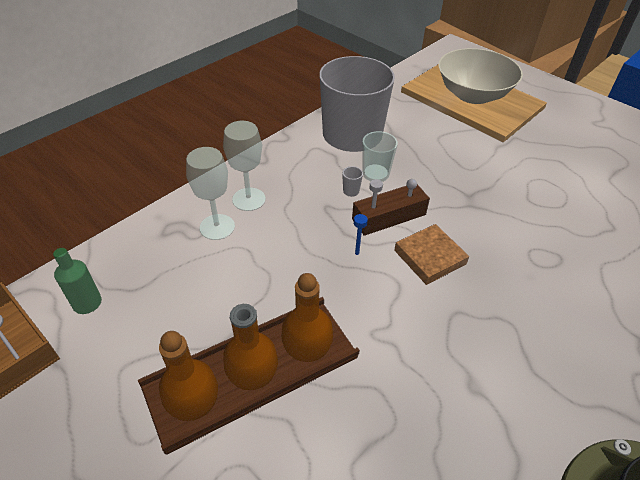

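The top view shows the rod's flat head at about (436,221), the stirrer's ball at (478,241), the liner at (196,267) in the middle carafe, and the blue look-alike at (385,242). The side view has the rod's head at (376,185) and the liner at (243,314). I'll measure these more closely next.

```bash
cat > h.py <<'E'
import numpy as np,cv2
def ray(d,u,v):
    E=d["extrinsics"];r=E[:3,:3]@np.linalg.inv(d["mtx"])@[u,v,1];return E[:3,3],r
def plane(d,u,v,z):
    o,r=ray(d,u,v);return o+r*(z-o[2])/r[2]
def tri(a,pa,b,pb):
    o1,r1=ray(a,*pa);o2,r2=ray(b,*pb)
    s=np.linalg.lstsq(np.c_[r1,-r2],o2-o1,rcond=None)[0]
    p,q=o1+s[0]*r1,o2+s[1]*r2;return (p+q)/2,np.linalg.norm(p-q)
def proj(d,p):
    E=d["extrinsics"];c=E[:3,:3].T@(np.asarray(p)-E[:3,3]);return (d["mtx"]@c/c[2])[:2]
E
python3 - <<'E'
from h import *
t=np.load("top0.npz");s=np.load("side0.npz")
def crop(d,x,y,w,h): return cv2.resize(d["pixels"][y:y+h,x:x+w],(400,300),interpolation=cv2.INTER_NEAREST)
cv2.imwrite("pics/crops.png",np.vstack([np.hstack([crop(t,410,200,80,60),crop(t,170,240,80,60)]),np.hstack([crop(s,345,170,80,60),crop(s,210,285,80,60)])]))
# stand direction from top-face corners at z=.045
g=t["pixels"].astype(int)
m=((g[...,2]-g[...,0]>8)&(g.sum(2)<230)).astype(np.uint8)*255
for c in cv2.findContours(m,cv2.RETR_EXTERNAL,2)[0]:
    if cv2.contourArea(c)>800: print(cv2.minAreaRect(c))
E
```

```text
((213.47837829589844, 268.5702819824219), (180.4951934814453, 65.50762176513672), 17.102725982666016)
((451.20709228515625, 234.32937622070312), (83.07228088378906, 30.40900230407715), 20.973493576049805)
((61.5, 98.5), (93.0, 123.0), 90.0)
((319.5, 21.999996185302734), (43.99999237060547, 638.9998779296875), 90.0)
```

View pics/crops.png

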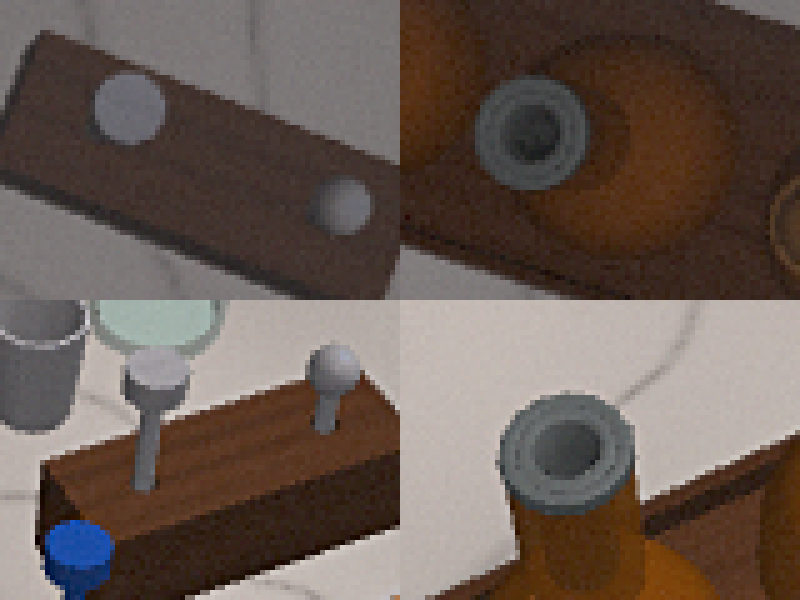

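The crops confirm it: flat head at about (435.6,221.2) top and (375.9,182.5) side, and liner mouth at about (195.9,266.2) top and (243,314) side. I'll refine with masks and triangulate.

Run:
```python
from h import *
t=np.load("top0.npz");s=np.load("side0.npz")
g=t["pixels"].astype(int)
def cont(m,x,y):
    for c in cv2.findContours(m.astype(np.uint8),cv2.RETR_EXTERNAL,cv2.CHAIN_APPROX_NONE)[0]:
        if cv2.pointPolygonTest(c,(x,y),False)>=0 and cv2.contourArea(c)>30: return c
sat=g.max(2)-g.min(2)
c=cont((g.sum(2)>260)&(np.hypot(*(np.indices((480,640))-np.array([221,436])[:,None,None]))<10),436,221); print("head",cv2.minEnclosingCircle(c),cv2.fitEllipse(c)); H=cv2.fitEllipse(c)[0]
c=cont((g[...,0]-g[...,2]>-3)&(np.hypot(*(np.indices((480,640))-np.array([266,196])[:,None,None]))<16),196,266); print("liner",cv2.minEnclosingCircle(c),cv2.fitEllipse(c)); L=cv2.fitEllipse(c)[0]
print("H plane",plane(t,*H,.102),tri(t,H,s,(375.9,182.5)),"side plane",plane(s,375.9,182.5,.102))
print("L plane",plane(t,*L,.156),tri(t,L,s,(243,314.4)),plane(s,243,314.4,.156))
S=plane(t,478.2,240.7,.072);print("stirrer",S)
print("blue",plane(t,385,242,.1), "jig",plane(t,452,170,.05),"tum",plane(t,507,166,.085))
print("stand dir deg",np.degrees(np.arctan2(*(S-plane(t,*H,.102))[1::-1])))
for u,v in [(423,208),(494,232)]: print("stand corner top?",plane(t,u,v,.045))
print("coaster",[plane(t,u,v,.024)[:2] for u,v in[(413,271),(465,283)]])
for n,p in dict(stopL=(138,248),stopR=(255,285)).items(): print(n,plane(t,*p,.165))
from bench import get_state; import scipy.spatial.transform as T
print(T.Rotation.from_rotvec(get_state()["tool_rot"]).as_matrix().round(3))
```

```text
head ((435.5, 221.0), 7.159010887145996) ((435.5023498535156, 221.18287658691406), (12.909862518310547, 13.559955596923828), 104.25833129882812)
liner ((195.76315307617188, 266.1140441894531), 11.44328498840332) ((195.8521270751953, 266.29010009765625), (21.550386428833008, 22.086265563964844), 55.57244873046875)
H plane [ 0.59932416 -0.16535901  0.102     ] (array([ 0.59971302, -0.16533865,  0.10103507]), np.float64(0.0006601169568512754)) side plane [ 0.59934256 -0.1642357   0.102     ]
L plane [0.52098553 0.2073262  0.156     ] (array([0.52104329, 0.20808828, 0.15311776]), np.float64(0.00010441158063534445)) [0.519311   0.20913512 0.156     ]
stirrer [ 0.57088831 -0.24068441  0.072     ]
blue [ 0.56513323 -0.08437168  0.1       ] jig [ 0.69478055 -0.2034631   0.05      ] tum [ 0.69406508 -0.28645217  0.085     ]
stand dir deg -110.68185993751337
stand corner top? [ 0.62909408 -0.15412069  0.045     ]
stand corner top? [ 0.58838234 -0.27454007  0.045     ]
coaster [array([ 0.52099883, -0.13926322]), array([ 0.50110021, -0.22902607])]
stopL [0.54752951 0.2943643  0.165     ]
stopR [0.49361173 0.11460928 0.165     ]
[[ 0.378 -0.926 -0.001]
 [-0.926 -0.378  0.002]
 [-0.002  0.    -1.   ]]
```

Emit:
carry_out(motion=[[[0.01,0.012,0],0.05],[[0.03,0.037,0],0.12],[[0.055,0.068,0],0.2],[[0.08,0.1,0],0.28],[[0.11,0.136,0],0.36],[[0.14,0.173,0],0.44],[[0.17,0.21,0],0.52],[[0.2,0.248,0],0.6],[[0.23,0.285,0],0.68],[[0.26,0.322,0],0.75],[[0.29,0.359,0],0.8],[[0.315,0.39,0],0.85],[[0.335,0.415,0],0.85],[[0.347,0.43,0],0.85],[[0.353,0.437,0],0.85],[[0.353,0.437,0],0.85],[[0.353,0.437,0],0.85]], grip=0.1, squeeze=20)

```text
time: 1.8
position: [0.5981, -0.1657, 0.2224]
tool_rot: [3.097, -0.521, -0.001]
ft_force: [-0.6, -0.7, 0.7]
grip_width: 0.448
```

Emit:
carry_out(motion=[[[0.001,0.0005,-0.02],0],[[0.001,0.0005,-0.05],0],[[0.001,0.0005,-0.08],0],[[0.001,0.0005,-0.1],0],[[0.001,0.0005,-0.12],0],[[0.001,0.0005,-0.135],0],[[0.001,0.0005,-0.143],0],[[0.001,0.0005,-0.145],0],[[0.001,0.0005,-0.145],0],[[0.001,0.0005,-0.145],0]])

```text
time: 2.8
position: [0.6005, -0.1645, 0.0787]
tool_rot: [3.098, -0.521, 0.003]
ft_force: [-0.6, 0.4, 0.4]
grip_width: 0.451
```

Run:
```python
from bench import *;from h import *
s=get_state();print(s["position"],s["ft_force"])
i=eyes.get_image("side");a=i["pixels"][100:250,290:490];cv2.imwrite("pics/a.png",cv2.resize(a,(800,600),interpolation=cv2.INTER_CUBIC))
```

```text
[ 0.6005196  -0.16447999  0.07868012] [-0.61288957  0.37870914  0.42287255]
```

View pics/a.png

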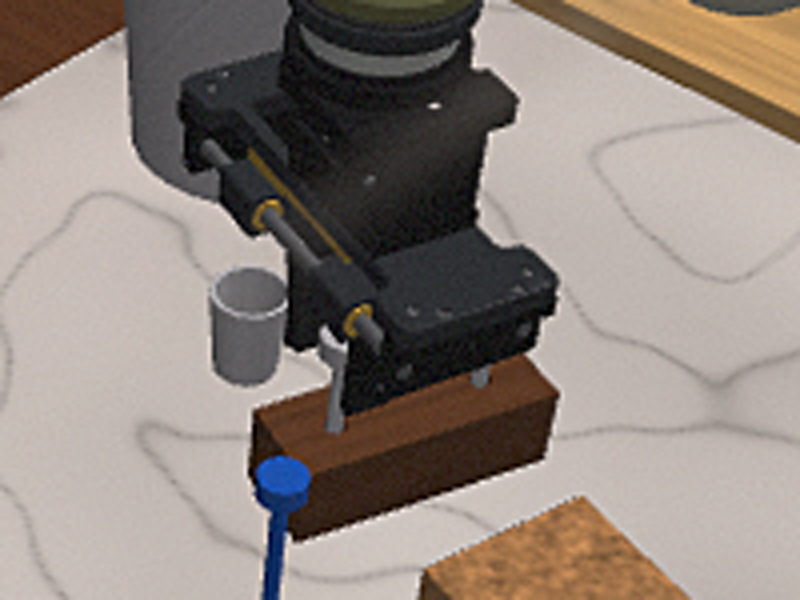

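Run:
```python
from bench import *;from h import *
import scipy.spatial.transform as T
d=np.load("side0.npz");s=get_state();R=T.Rotation.from_rotvec(s["tool_rot"]).as_matrix();print(R.round(3).tolist())
f=lambda v:((proj(d,s["position"]+R@np.array(v))-[290,100])*4).round()
print("tcp",f([0,0,0]),"grasp",f([0,0,-.019]))
for x in(-1,1):
  for y in(-1,1): print(x,y,"finger tip in",f([x*.0195,y*.0095,0]),"out",f([x*.0345,y*.0095,0]),"body",f([x*.095,y*.0375,-.07]),f([x*.0375,y*.095,-.07]))
print("rod head c",f(R.T@(np.array([.5995,-.165,.096])-s["position"])))
```

```text
[[0.945, -0.327, 0.002], [-0.327, -0.945, -0.001], [0.002, 0.0, -1.0]]
tcp [337. 367.] grasp [341. 336.]
-1 -1 finger tip in [341. 399.] out [358. 420.] body [395. 409.] [201. 364.]
-1 1 finger tip in [377. 387.] out [394. 407.] body [549. 355.] [582. 237.]
1 -1 finger tip in [298. 347.] out [282. 328.] body [174. 151.] [119. 258.]
1 1 finger tip in [333. 335.] out [317. 316.] body [316. 109.] [487. 144.]
rod head c [343. 339.]
```

The side crop matches projection: the head is visible at crop (333,340), between the far finger (300,340) and the near finger (345,400). Closing now.

Emit:
carry_out(motion=[[[0,0,0],0],[[0,0,0],0],[[0,0,0],0],[[0,0,0],0],[[0,0,0],0],[[0,0,0],0],[[0,0,0],0],[[0,0,0],0]], grip=1, squeeze=30)

```text
time: 3.65
position: [0.6, -0.1643, 0.0778]
tool_rot: [3.098, -0.521, 0.001]
ft_force: [-0.4, 0.2, 2.5]
grip_width: 0.259
```

Emit:
carry_out(motion=[[[0,0,0.005],0],[[0,0,0.015],0],[[0,0,0.03],0],[[0,0,0.05],0],[[0,0,0.075],0],[[0,0,0.1],0],[[0,0,0.13],0],[[0,0,0.155],0],[[0,0,0.175],0],[[0,0,0.187],0],[[0,0,0.19],0],[[0,0,0.19],0],[[0,0,0.19],0]])

```text
time: 4.95
position: [0.5992, -0.1642, 0.2663]
tool_rot: [-3.098, 0.521, 0.003]
ft_force: [-0.4, -0.2, -0.8]
grip_width: 0.261
```

Emit:
carry_out(motion=[[[-0.003,0.012,0],0],[[-0.008,0.036,0],0],[[-0.014,0.066,0],0],[[-0.02,0.096,0],0],[[-0.027,0.13,0],0],[[-0.034,0.164,0],0],[[-0.041,0.198,0],0],[[-0.048,0.232,0],0],[[-0.055,0.264,0],0],[[-0.061,0.294,0],0],[[-0.067,0.322,0],0],[[-0.072,0.345,0],0],[[-0.076,0.361,0],0],[[-0.078,0.369,0],0],[[-0.079,0.372,0],0],[[-0.079,0.372,0],0],[[-0.079,0.372,0],0],[[-0.079,0.372,0],0]])

```text
time: 6.75
position: [0.5212, 0.2066, 0.2674]
tool_rot: [3.097, -0.523, 0.0]
ft_force: [-0.4, -0.6, -0.0]
grip_width: 0.264
```

Run:
```python
from bench import *;from h import *
s=get_state();print(s["time"],s["position"],s["ft_force"],s["grip_width"])
i=eyes.get_image("side");j=eyes.get_image("top")
np.savez("side1.npz",**i);np.savez("top1.npz",**j)
a=i["pixels"][200:350,150:350]
b=j["pixels"][180:330,100:300]
R=lambda x:cv2.resize(x,(600,450),interpolation=cv2.INTER_CUBIC)
cv2.imwrite("pics/b.png",cv2.resize(a,(800,600),interpolation=cv2.INTER_CUBIC));cv2.imwrite("pics/bt.png",R(b))
f=lambda p:((proj(i,p)-[150,200])*4).round()
P=s["position"]
print("tcp",f(P),"foot exp",f(P+[0,0,-.068]),"tip mouth",f([.521,.2077,.156]),"under",f([P[0],P[1],.156]))
```

```text
6.75 [0.5211809  0.20655443 0.2674466 ] [-0.44297479 -0.63602838 -0.0130865 ] 0.26411396380852176
tcp [338. 228.] foot exp [361. 370.] tip mouth [372. 452.] under [374. 450.]
```

View pics/b.png

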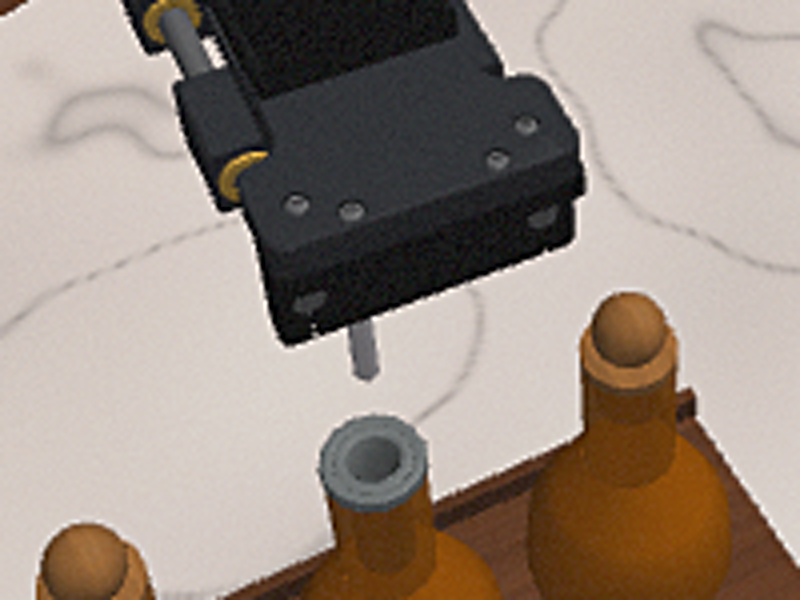

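The foot is at crop (366,376), about 80 crop px above the mouth at (374,458), and nearly in line with it. I'll fit the shank axis precisely.

Run:
```python
from h import *
i=np.load("side1.npz");P=np.array([.5212,.2066,.2674])
g=i["pixels"].astype(int)
# shank: darker than marble, grey; subpixel centre per row
for v in range(281,296):
    row=255*3-g[v,230:252].sum(1); bg=np.median(np.r_[row[:4],row[-4:]]); w=np.clip(row-bg-60,0,None)
    x=np.arange(230,252)
    z=.156
    print(v,w.sum(),(w*x).sum()/max(w.sum(),1))
for z in(.199,.21,.22,.23): print(z,proj(i,[P[0],P[1],z]))
# liner outer ellipse in side view, rim colour
m=((g[...,0]-g[...,2]>-3)&(g.sum(2)<520)).astype(np.uint8);m[:, :222]=0;m[:,262:]=0;m[:300]=0;m[335:]=0
c=max(cv2.findContours(m,0,1)[0],key=cv2.contourArea);print(cv2.boundingRect(c))
# expected silhouette of flange
a=np.linspace(0,6.283,200)
pts=np.array([proj(i,[.521+.018*np.cos(t),.2077+.018*np.sin(t),z]) for t in a for z in(.15,.156)]);print(pts.min(0),pts.max(0))
hd=np.array([proj(i,[.521+.009*np.cos(t),.2077+.009*np.sin(t),.156]) for t in a]);print("mouth exp",hd.min(0),hd.max(0))
```

```text
281 1685.0 233.06706231454007
282 1002.0 231.49101796407186
283 2289.0 236.3095238095238
284 1706.0 239.7508792497069
285 1668.5 240.11866946359004
286 1642.5 240.12298325722983
287 1681.0 240.03985722784057
288 1631.0 240.37952176578787
289 1666.0 240.41356542617046
290 1527.0 240.55075311067452
291 1524.0 240.95275590551182
292 1684.0 241.10688836104512
293 1633.0 240.73239436619718
294 1137.0 240.8953386103782
295 117.0 241.6153846153846
0.199 [240.36377899 292.70596692]
0.21 [239.49636541 287.3518367 ]
0.22 [238.68823981 282.36366289]
0.23 [237.86078739 277.25619382]
(230, 304, 27, 24)
[229.08624756 301.66765244] [257.19889231 327.28220286]
mouth exp [236.05380502 307.27493463] [249.94194246 318.79535785]
```

Emit:
carry_out(motion=[[[0.0005,0.0018,-0.005],0],[[0.0005,0.0018,-0.015],0],[[0.0005,0.0018,-0.025],0],[[0.0005,0.0018,-0.033],0],[[0.0005,0.0018,-0.039],0],[[0.0005,0.0018,-0.043],0],[[0.0005,0.0018,-0.047],0],[[0.0005,0.0018,-0.051],0],[[0.0005,0.0018,-0.055],0],[[0.0005,0.0018,-0.058],0],[[0.0005,0.0018,-0.06],0],[[0.0005,0.0018,-0.06],0]])

```text
time: 8.05
position: [0.5211, 0.2095, 0.2073]
tool_rot: [3.098, -0.521, -0.001]
ft_force: [0.1, -1.0, -0.7]
grip_width: 0.258
```

Force is low and the foot should be inside the bore, so I'll keep lowering.

Emit:
carry_out(motion=[[[0,0,-0.003],0],[[0,0,-0.007],0],[[0,0,-0.011],0],[[0,0,-0.015],0],[[0,0,-0.018],0],[[0,0,-0.021],0],[[0,0,-0.023],0],[[0,0,-0.024],0],[[0,0,-0.024],0]])

```text
time: 8.95
position: [0.5213, 0.2095, 0.1835]
tool_rot: [3.098, -0.521, -0.0]
ft_force: [-0.4, 0.4, -0.7]
grip_width: 0.263
```

Run:
```python
from bench import *;from h import *
s=get_state();print(s["time"],s["position"],s["ft_force"],s["torque"])
i=eyes.get_image("side")
cv2.imwrite("pics/c.png",cv2.resize(i["pixels"][230:350,160:320],(800,600),interpolation=cv2.INTER_CUBIC))
```

```text
8.95 [0.52125662 0.20949072 0.18349088] [-0.36849009  0.40830349 -0.69945164] [-0.03423456 -0.06580399 -0.01067818]
```

View pics/c.png

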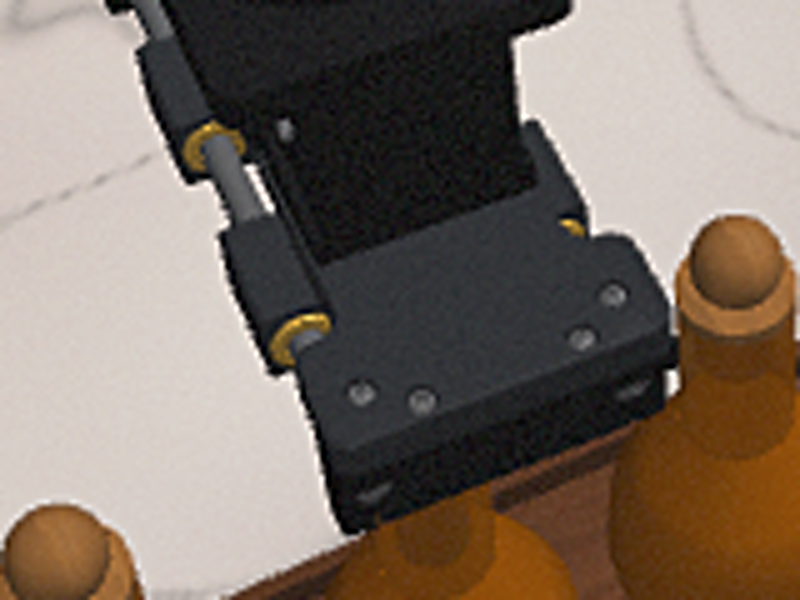

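No contact force, with the foot about 40 mm into the liner. The liner itself is hidden behind the gripper. I'll lower 3 mm more and release, then raise.

Emit:
carry_out(motion=[[[0,0,-0.001],0],[[0,0,-0.002],0],[[0,0,-0.003],0],[[0,0,-0.003],0]])

```text
time: 9.4
position: [0.5212, 0.2095, 0.1804]
tool_rot: [3.098, -0.521, -0.0]
ft_force: [0.2, -0.0, -1.0]
grip_width: 0.261
```

Emit:
carry_out(motion=[[[0,0,0],0],[[0,0,0],0],[[0,0,0],0],[[0,0,0],0],[[0,0,0],0],[[0,0,0],0]], grip=0)

```text
time: 10.0
position: [0.5213, 0.2096, 0.1806]
tool_rot: [3.098, -0.521, 0.0]
ft_force: [0.1, 0.4, -0.5]
grip_width: 0.493
```

Emit:
carry_out(motion=[[[0,0,0.005],0],[[0,0,0.015],0],[[0,0,0.03],0],[[0,0,0.05],0],[[0,0,0.07],0],[[0,0,0.085],0],[[0,0,0.09],0],[[0,0,0.09],0],[[0,0,0.09],0]])

```text
time: 10.9
position: [0.521, 0.2093, 0.27]
tool_rot: [3.098, -0.521, -0.001]
ft_force: [-0.5, -0.3, -0.2]
grip_width: 0.502
```

Run:
```python
from bench import *;from h import *
s=get_state();print(s["time"],s["position"],s["ft_force"],s["grip_width"])
i=eyes.get_image("side");np.savez("side2.npz",**i)
cv2.imwrite("pics/d.png",cv2.resize(i["pixels"][230:350,160:320],(800,600),interpolation=cv2.INTER_CUBIC))
for z in(.156,.181,.186,.191):print(z,(proj(i,[.521,.2077,z])-[160,230])*5)
```

```text
10.9 [0.52097669 0.20933684 0.2699566 ] [-0.48679939 -0.27595729 -0.21748573] 0.5024265610051092
0.156 [415.02555985 414.91743348]
0.181 [405.85556599 358.87708128]
0.186 [403.95900308 347.28666425]
0.191 [402.04075073 335.56369701]
```

View pics/d.png

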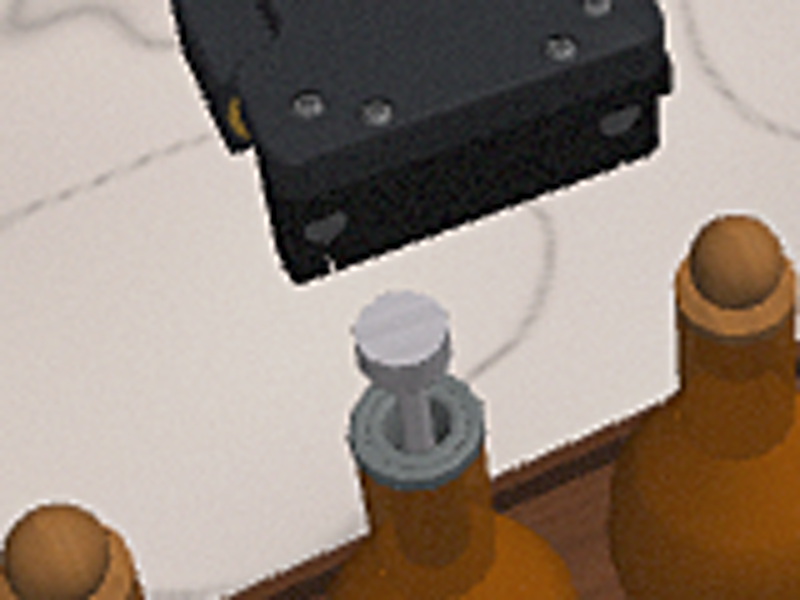

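The rod stands by itself in the liner, its head at crop (402,328) about 29 mm proud above the mouth at (415,420). I'll shut the fingers and press from above.

Emit:
carry_out(motion=[[[0,0,0],0],[[0,-0.001,0],0],[[0,-0.001,0],0],[[0,-0.001,0],0],[[0,-0.001,0],0],[[0,-0.001,0],0],[[0,-0.001,0],0],[[0,-0.001,-0.01],0],[[0,-0.001,-0.025],0],[[0,-0.001,-0.04],0],[[0,-0.001,-0.052],0],[[0,-0.001,-0.06],0],[[0,-0.001,-0.064],0],[[0,-0.001,-0.064],0]], grip=1)

```text
time: 12.35
position: [0.521, 0.2085, 0.206]
tool_rot: [3.098, -0.52, -0.001]
ft_force: [-0.0, 1.4, 0.1]
grip_width: 0.007
```

Emit:
carry_out(motion=[[[0,0,-0.002],0],[[0,0,-0.004],0],[[0,0,-0.006],0],[[0,0,-0.008],0],[[0,0,-0.01],0],[[0,0,-0.012],0],[[0,0,-0.014],0],[[0,0,-0.016],0],[[0,0,-0.018],0],[[0,0,-0.02],0],[[0,0,-0.02],0]])

```text
time: 13.45
position: [0.521, 0.2084, 0.1861]
tool_rot: [3.098, -0.52, -0.001]
ft_force: [0.6, 0.4, 1.3]
grip_width: 0.004
```

Emit:
carry_out(motion=[[[0,0,-0.002],0],[[0,0,-0.004],0],[[0,0,-0.006],0],[[0,0,-0.008],0],[[0,0,-0.01],0],[[0,0,-0.012],0],[[0,0,-0.014],0],[[0,0,-0.016],0]])

```text
time: 14.25
position: [0.5213, 0.2086, 0.1704]
tool_rot: [3.098, -0.521, 0.0]
ft_force: [0.5, 0.3, 3.3]
grip_width: 0.006
```

Emit:
carry_out(motion=[[[0,0,-0.0005],0],[[0,0,-0.001],0],[[0,0,-0.0015],0],[[0,0,-0.0015],0]])

```text
time: 14.65
position: [0.5212, 0.2085, 0.169]
tool_rot: [3.098, -0.521, -0.0]
ft_force: [0.7, 1.1, 1.5]
grip_width: 0.006
```

Emit:
carry_out(motion=[[[0,0,-0.0005],0],[[0,0,-0.001],0],[[0,0,-0.001],0]])

```text
time: 14.95
position: [0.5213, 0.2086, 0.1685]
tool_rot: [3.098, -0.521, 0.001]
ft_force: [0.2, 0.2, 4.6]
grip_width: 0.006
```

Emit:
carry_out(motion=[[[0,0,-0.0005],0],[[0,0,-0.001],0],[[0,0,-0.001],0]])

```text
time: 15.25
position: [0.5214, 0.2086, 0.1684]
tool_rot: [3.098, -0.521, 0.001]
ft_force: [-2.9, -1.4, 9.7]
grip_width: 0.003
```

Emit:
carry_out(motion=[[[0,0,-0.0005],0],[[0,0,-0.001],0],[[0,0,-0.001],0],[[0,0,-0.001],0]])

```text
time: 15.65
position: [0.5214, 0.2086, 0.1684]
tool_rot: [3.097, -0.521, 0.002]
ft_force: [-4.5, -3.3, 15.3]
grip_width: 0.004
```

The tool has stopped at z = 0.168 while the force climbs to 15 N, so the head looks seated. I'll raise, move aside and check.

Emit:
carry_out(motion=[[[0,0,0.003],0],[[0,0,0.012],0],[[0,0,0.03],0],[[0,0,0.06],0],[[0,0,0.09],0],[[0,-0.03,0.11],0],[[0,-0.07,0.12],0],[[0,-0.11,0.12],0],[[0,-0.15,0.12],0],[[0,-0.18,0.12],0],[[0,-0.19,0.12],0],[[0,-0.19,0.12],0]])

```text
time: 16.85
position: [0.5212, 0.0172, 0.2858]
tool_rot: [-3.097, 0.526, 0.001]
ft_force: [-0.2, 0.4, 0.0]
grip_width: 0.005
```

Run:
```python
from bench import *;from h import *
s=get_state();print(s["time"],s["position"],s["ft_force"],abs(s["qd"]).max())
i=eyes.get_image("side");j=eyes.get_image("top")
R=lambda x:cv2.resize(x,(400,600),interpolation=cv2.INTER_CUBIC)
cv2.imwrite("pics/e.png",np.hstack([R(i["pixels"][270:360,215:275]),R(j["pixels"][220:310,166:226])]))
cv2.imwrite("pics/f.png",np.vstack([np.hstack([cv2.resize(j["pixels"],(400,300)),cv2.resize(i["pixels"],(400,300))])]))
```

```text
16.85 [0.52120052 0.01715576 0.28583692] [-0.20143676  0.4248343   0.02006418] 0.05137970816650327
```

View pics/e.png

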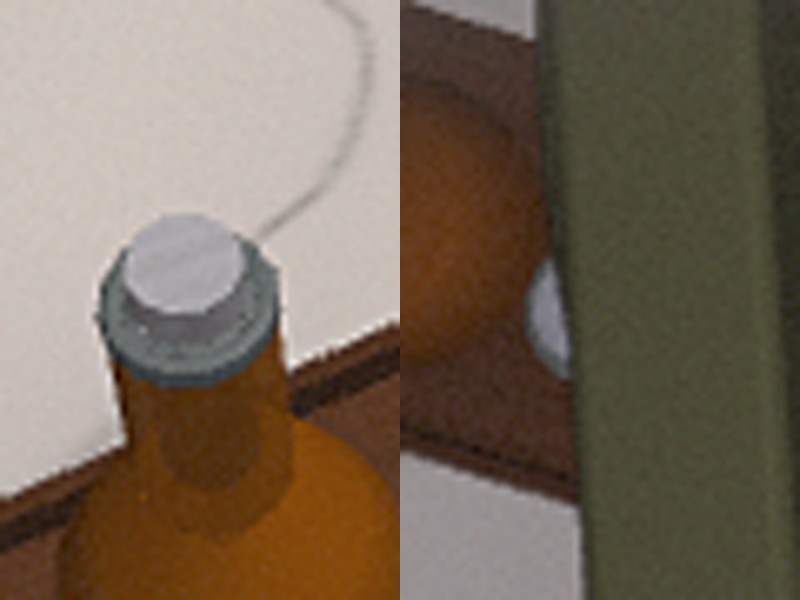

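View pics/f.png

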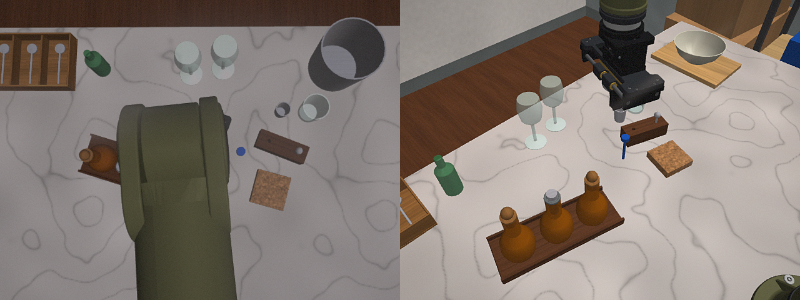

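In the side crop the head sits on the grey flange with its top at crop (185,263), which is about (242.7,309.5) in the full image. That is within about 1 px of the expected spot for a head top at 168 mm. The stirrer, cup, tumbler, coasters, blue rod and stoppers look unmoved.

```bash
python3 -c "
from bench import ticket;print(ticket.close_job())"
```

```text
the job is handed in; nothing more can be done
None
```

I took the rod from the stand by its head and lowered its foot into the liner of the middle carafe, the one without a stopper. I let go, and it stood there by itself with its head about 29 mm proud. I then pressed it down from above with shut fingers and handed the job in at about 17 s of the 51 s allowed.

**Seating:** the tool stopped at z = 0.168 m while the force rose from about 5 to 15 N, which matches the head resting on the flange. The last side picture shows the head on the liner, within about 1 px of where it should be, and the robot clear of it.

**Surroundings:** the stoppers, stirrer, tumbler, cup, coasters and blue look-alike all look unmoved.

**What I could not check fully:**
- The arm mostly hid the rod in the last top view, so the seating rests on the side view and the force.
- The two cameras disagreed by about 2 mm on the liner's position. I corrected for this before inserting the rod.
- The seal's travel could not be read directly.

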